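# Close the sourdough crock in use

## Robot

A 6-joint arm with a two-finger parallel gripper is mounted at the origin on the work surface. World frame = base frame: x ahead of the robot, y to its left, z up, the work surface at z = 0. Lengths are in mm, angles in rad, forces in N, time in s.
With the tool pointing down it reaches from about 300 to 825 mm from the base axis. Payload 5.4 kg.
Tool frame: the origin (TCP) lies at the very end of the fingers, on their centre line; the grasp point (between the pads) lies 19 mm behind it; z points along the fingers, y is the line along which they close (so a half turn about z gives the same grasp; the last joint's range is limited). The gripper opens to 92 mm and grips with 3 to 60 N. Pads are 20 mm wide; open, the fingers measure 128 mm over their backs; the gripper's body (75 mm by 189 mm) begins 69 mm behind the grasp point.
Start: joints at [-1.532, 0.158, 1.597, -0, 1.386, -0.21], TCP at [141.565, -557.284, 214.601] pointing down, gripper open.
Joint ranges: [-2.91, 2.91], [-0.94, 2.29], [0.18, 2.7], [-1.29, 4.43], [0.17, 2.64], [-3, 3]. Speed limits (rad/s): [2.57, 2.57, 3.14, 3.14, 3.14, 3.14].

## Interface

Orientations are given as a 3x3 rotation matrix whose columns are the frame's x, y, z axes.
In Python, from workcell import env gives the robot as it stands.
- The arm moves only by the tool drive_tool, never from a script. Its argument "plan" is a list of rows, each an object of numbers: "x", "y", "z": the shift along the tool's x, y, z in cm; "rx", "ry", "rz": the turn, a rotation vector about the tool's x, y, z in degrees; "grip": the opening, from 0 (shut) to 1 (fully open). A call has 1 to 12 rows; each row shifts and turns the commanded pose from where the row before left it, along the tool's axes as they then stand; what a row does not reach is not made up. A row lasts 1/8 s, in which the tool goes at most 62.5 mm and 10.7 degrees, less where a joint would pass 70% of its speed; a pose out of reach is approached as far as the arm can. A call is refused whole if a number of a shift passes 6.25 or a number of a turn 10.7, either way. A call with a gripper value outside its range is refused whole. The fingers move at their own pace and stop on an object; "grip_force" is the grip in N (left out, the last holds). Time passes only in rows, so rows that do not move let the fingers close. It gives the time, the measured TCP pose, the force, the opening and the grip force at its end, in the units of the state.
- env.state(): the state, without advancing time (a new reading comes with each control period).
- env.snapshot(name): name is "scene" or "top" or "wrist"; returns a dict with "frame" (384x512x3 uint8, red, green, blue), "depth" (384x512 float32, mm along the optical axis (not along the pixel's ray), 0 where there is no reading), "mtx" (3x3 intrinsics, pixels), "dist_coeffs" ([k1, k2, p1, p2, k3] as OpenCV has them; the pictures are not rectified), "position" and "rotation" of the camera in the world. Camera axes: x right, y up, looking along -z (the intrinsics and any distortion apply to the point x, -y, -z); pixel columns grow to the right and rows downward; lengths in mm; the calibration is good to about 2 mm. A picture is of the moment at which its call begins.
- env.close_job(): hands the job in; it is judged then, once.
The state is a dict: "time": time; "q": joint angles; "qd": joint speeds; "joint_efforts": joint torques, N m; "ee_pos": TCP position; "tcp_rot": TCP orientation; "force": force on the tool from outside, world axes, zero at the start; "ft_torque": the same for the moment, N m; "gripper_width": opening from 0.0 (shut) to 1.0 (fully open); "grip_force": force on a finger pad.
Only numpy, scipy, OpenCV 4.12 (cv2) and the standard library are available. Lean on these libraries where they do the work, as an engineer would, in place of code of your own. Each camera call takes 0.05 s, during which the arm holds its last target. There are 200 camera calls.

## Task

One of the two ceramic crocks only has the bench scraper lying across its mouth: first move the scraper into the round wicker basket, then put on that crock the lid that fits it, sitting level and fully home, and push the lid's knob all the way down to lock it. Set things down rather than dropping them. Leave the other crock under its round board, and leave the other lid where it lies with its knob up.

Things in the scene. Friction and masses are not known exactly. Their poses are not given: they have to be found in the camera images.
- crock_wide: Open wide white ceramic crock, fixed, round, 110 mm tall, 132 mm across outside, mouth 120 mm inside diameter, wall 6 mm. Origin: centre of its underside, on the counter; z up. At the start either the scraper or the board lies over its mouth.
- crock_narrow: Open narrow white ceramic crock, fixed, round, 110 mm tall, 94 mm across outside, mouth 82 mm inside diameter, wall 6 mm. Origin: centre of its underside, on the counter; z up. At the start either the scraper or the board lies over its mouth.
- lid_wide: Loose wide white ceramic lid, plug-down on the counter: round plug 110 mm across, 12 mm high; on it a flange 128 mm across, 8 mm thick (top at z=20 mm); in the middle a steel push knob. About 0.39 kg. Origin: centre of the plug's underside, z up. Fits crock_wide only: home, its flange rests on the rim and its origin is 98 mm above the crock's.
- lid_narrow: Loose narrow white ceramic lid, plug-down on the counter: round plug 72 mm across, 12 mm high; on it a flange 90 mm across, 8 mm thick (top at z=20 mm); in the middle a steel push knob. About 0.26 kg. Origin: centre of the plug's underside, z up. Fits crock_narrow only: home, its flange rests on the rim and its origin is 98 mm above the crock's.
- knob_wide (a joint): Travel (m) of lid_wide's push knob: 0 = up, 0.008 = fully down. Steel cylinder on the lid's axis, 32 mm across, 22 mm tall; underside 30 mm and top 52 mm above the lid's origin when up, 22 and 44 mm when down. About 6 N pushes it; it stays where left; the lid can be carried by it.
- knob_narrow (a joint): Travel (m) of lid_narrow's push knob: 0 = up, 0.008 = fully down. Steel cylinder on the lid's axis, 32 mm across, 22 mm tall; underside 30 mm and top 52 mm above the lid's origin when up, 22 and 44 mm when down. About 6 N pushes it; it stays where left; the lid can be carried by it.
- scraper: Bench scraper, lying flat over the mouth of one of the crocks: steel blade 95 mm (x) by 150 mm (y) by 3 mm; on top of it along y a bamboo grip 26 mm wide, 150 mm long, centred at x = -30 mm, its top 27 mm above the blade's underside. Mass about 0.19 kg. Origin: centre of the blade's underside; z up.
- board: Round bamboo board 144 mm across, 14 mm thick, lying over the mouth of the other crock. Origin: centre of its underside. To be left alone.
- basket: Round shallow wicker basket, fixed, 68 mm high, outside 236 mm across at the foot and 260 mm at the rim, wall 7 mm, inner floor 222 mm across and 8 mm above the counter. Origin: centre of its underside; z up.
Things that resemble listed ones, but are neither listed nor needed, are in the scene too. What is shaped like the lid_narrow but yellow is not meant. What is shaped like the scraper but purple is not meant.

How it is judged (in metres and radians):
On the way, in this order (a step that is already met when the one before it is completed fails the run):
1. the scraper lies in the basket, let go (horizontal distance between scraper and basket below 0.08 m and z of scraper in the frame of basket below 0.05 m and contact force between the fingers and scraper below 0.1 N), for 0.2 s.
2. the fitting lid is home on the crock that had the scraper, its knob fully down (((horizontal distance between lid_wide and crock_wide below 0.012 m and z of lid_wide in the frame of crock_wide between 0.094 and 0.102 m and angle between lid_wide's own z axis and vertical below 0.06 rad and value of joint knob_wide above 0.0065 m and horizontal distance between board and crock_narrow below 0.04 m and height (world z) of board above 0.1 m and distance of lid_narrow from where it was at the start of the episode below 0.03 m and value of joint knob_narrow below 0.003 m) or (horizontal distance between lid_narrow and crock_narrow below 0.012 m and z of lid_narrow in the frame of crock_narrow between 0.094 and 0.102 m and angle between lid_narrow's own z axis and vertical below 0.06 rad and value of joint knob_narrow above 0.0065 m and horizontal distance between board and crock_wide below 0.04 m and height (world z) of board above 0.1 m and distance of lid_wide from where it was at the start of the episode below 0.03 m and value of joint knob_wide below 0.003 m))), for 0.2 s.
At the end, for the whole second after the job is handed in: Scraper in the basket (80 mm of centre, under 50 mm high); its crock wears its own lid (12 mm of centre, level to 0.06 rad, 94-102 mm up), knob over 6.5 mm down; board on the other crock (40 mm); other lid moved under 30 mm, knob under 3 mm down; all let go, at rest (all of step 1 and linear speed of each of scraper, lid_wide, lid_narrow below 0.03 m/s and ((horizontal distance between lid_wide and crock_wide below 0.012 m and z of lid_wide in the frame of crock_wide between 0.094 and 0.102 m and angle between lid_wide's own z axis and vertical below 0.06 rad and value of joint knob_wide above 0.0065 m and horizontal distance between board and crock_narrow below 0.04 m and height (world z) of board above 0.1 m and distance of lid_narrow from where it was at the start of the episode below 0.03 m and value of joint knob_narrow below 0.003 m) or (horizontal distance between lid_narrow and crock_narrow below 0.012 m and z of lid_narrow in the frame of crock_narrow between 0.094 and 0.102 m and angle between lid_narrow's own z axis and vertical below 0.06 rad and value of joint knob_narrow above 0.0065 m and horizontal distance between board and crock_wide below 0.04 m and height (world z) of board above 0.1 m and distance of lid_wide from where it was at the start of the episode below 0.03 m and value of joint knob_wide below 0.003 m))); the robot touches nothing.
It fails at once if the scraper or a lid was dropped (faster than 0.9 m/s out of the fingers) ((linear speed of scraper above 0.9 m/s and contact force between the fingers and scraper below 0.1 N) or (linear speed of lid_wide above 0.9 m/s and contact force between the fingers and lid_wide below 0.1 N) or (linear speed of lid_narrow above 0.9 m/s and contact force between the fingers and lid_narrow below 0.1 N)).
It fails at once if the round board was pushed off its place (more than 40 mm) (distance of board from where it was at the start of the episode above 0.04 m).
It also fails if it takes over 64 s, if anything falls off the work surface, if the arm or the gripper's body presses on something with over 40 N, if the wrist force passes 120 N, or if a joint passes its speed limit or range.

## Working session

There is one attempt and no reset: what is moved stays moved. The work goes in short steps, Python scripts to look and compute and a tool call to move; the robot and the scene stay as the last step left them, time stands still between calls to the robot, and variables do not carry over. Pictures are saved under pics/ and viewed, at most 10 in all, crops included, and the job is handed in when it is done.

Besides the shell and the picture viewer there is one more tool, called after "Request:" as a command line: name --argument value ..., lists and objects as JSON in quotes. drive_tool: Moves the arm, as the interface text tells. Its arguments: {"type":"object","properties":{"plan":{"type":"array"},"grip_force":{"type":"number"}},"required":["plan"]}

```bash
mkdir -p pics; cat > h.py <<'E'
import numpy as np, cv2
from workcell import env
def snap(n):
    s=env.snapshot(n); return s
def cloud(s):
    d=s["depth"]; h,w=d.shape
    v,u=np.mgrid[0:h,0:w]
    p=cv2.undistortPoints(np.stack([u,v],-1).reshape(-1,1,2).astype(np.float64),np.array(s["mtx"]),np.array(s["dist_coeffs"])).reshape(h,w,2)
    P=np.stack([p[...,0]*d,-p[...,1]*d,-d],-1)
    W=P@np.array(s["rotation"]).T+np.array(s["position"])
    W[d==0]=np.nan
    return W
def save(name,im): cv2.imwrite("pics/"+name,cv2.cvtColor(im,cv2.COLOR_RGB2BGR))
E
python3 - <<'E'
from h import *
import pickle
for n in("top","scene"):
    s=snap(n); save(n+"0.png",s["frame"]); pickle.dump(s,open(n+"0.pkl","wb")); print(n,s["position"],np.round(s["rotation"],2).tolist())
st=env.state(); print(st["tcp_rot"],st["gripper_width"],st["force"])
E
```

```text
top [ 394.79153735  -40.39652028 1000.62655448] [[0.03, 1.0, -0.04], [-1.0, 0.02, -0.02], [-0.02, 0.04, 1.0]]
scene [1137.0827514  -425.09994865  794.78461235] [[0.5, -0.58, 0.64], [0.86, 0.34, -0.37], [-0.01, 0.74, 0.67]]
[[ 9.69199606e-01  2.46276502e-01 -8.90671586e-05]
 [ 2.46276311e-01 -9.69198260e-01  1.64654139e-03]
 [ 3.19180718e-04 -1.61776240e-03 -9.99998640e-01]] 0.9990902972068535 [ 0.17308542  1.16166319 -0.12658358]
```

View pics/top0.png

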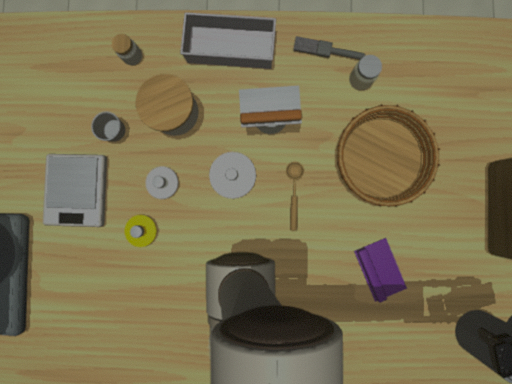

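View pics/scene0.png

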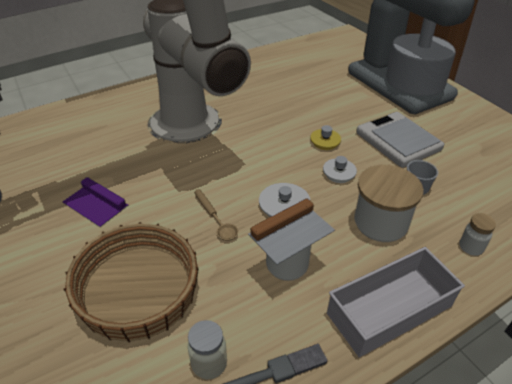

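The scraper (top view, 270,105) lies on what looks like the narrow crock, and the board (164,103) on the wide one. There are three lid-shaped candidates:
- White, small (162,183): fits lid_narrow.
- Yellow, small (141,231): the decoy.
- White, large (232,175): lid_wide.

The purple scraper shape (381,270) is also a decoy. Next I'll measure these and confirm in one crop.

```bash
python3 - <<'E'
from h import *
import pickle
s=pickle.load(open("top0.pkl","rb")); W=cloud(s); F=s["frame"].astype(int)
z=W[...,2]
def reg(n,u0,u1,v0,v1,zl,zh,S=W):
    w=S[v0:v1,u0:u1].reshape(-1,3); m=(w[:,2]>zl)&(w[:,2]<zh); w=w[m]
    c,r=cv2.minEnclosingCircle(w[:,:2].astype(np.float32))
    rc=cv2.minAreaRect(w[:,:2].astype(np.float32))
    print(n,len(w),"circ",np.round(c,1),round(2*r,1),"rect",np.round(rc[0],1),np.round(rc[1],1),round(rc[2],1),"z med",np.round(np.median(w[:,2]),1))
print("table",np.nanmedian(z[240:260,160:200]))
reg("narrowlid",140,185,160,205,12,30); reg("nknob",140,185,160,205,42,60)
reg("widelid",203,262,145,205,12,30); reg("wknob",203,262,145,205,42,60)
reg("yellow",120,162,210,250,12,30)
reg("board",130,200,70,138,112,135)
reg("scr blade",232,310,80,140,106,121); reg("scr grip",232,310,80,140,128,145)
reg("basket",330,445,100,212,55,80)
S=pickle.load(open("scene0.pkl","rb")); C=cloud(S)
reg("crockScr",260,315,245,282,20,100,C); reg("crockBoard",350,420,205,240,20,90,C)
for n,(u0,u1,v0,v1) in {"scr":(260,315,245,282),"brd":(350,420,205,240)}.items():
    w=C[v0:v1,u0:u1].reshape(-1,3); w=w[(w[:,2]>25)&(w[:,2]<85)]
    A=np.c_[2*w[:,:2],np.ones(len(w))]; x=np.linalg.lstsq(A,(w[:,:2]**2).sum(1),rcond=None)[0]
    print(n,"crock fit",x[:2],"dia",2*np.sqrt(x[2]+x[0]**2+x[1]**2))
a=cv2.resize(S["frame"][110:290,230:430],None,fx=3,fy=3,interpolation=cv2.INTER_CUBIC); save("crop1.png",a)
E
```

```text
table 0.42964751387012257
narrowlid 676 circ [447.2 253.9] 90.6 rect [446.  252.7] [86.5 85.9] 88.5 z med 20.2
nknob 121 circ [447.8 253.9] 31.9 rect [447.7 253.1] [29.9 29.6] 45.8 z med 51.7
widelid 1593 circ [473.3  59.1] 127.9 rect [473.9  59.8] [126.  125.8] 1.4 z med 20.2
wknob 116 circ [473.5  59. ] 32.0 rect [472.3  57.9] [29.3 28.7] 0.1 z med 52.0
yellow 694 circ [313.4 308.4] 91.1 rect [314.4 308.6] [87.4 87.3] 1.9 z med 20.4
board 2594 circ [641.8 224.7] 146.0 rect [640.9 224.6] [142.1 141.3] 28.2 z med 124.0
scr blade 1624 circ [635.9 -38.8] 175.0 rect [635.6 -39.2] [ 99.9 150.5] 5.1 z med 113.1
scr grip 678 circ [608.7 -41.1] 150.0 rect [606.9 -41.3] [ 27.6 149.3] 5.8 z med 136.6
basket 1927 circ [ 529.9 -348.8] 270.9 rect [ 529.7 -347.5] [264.3 264.9] 17.4 z med 66.3
crockScr 784 circ [641.2 -44.4] 92.5 rect [657.7 -56.8] [92.5 41.3] 53.0 z med 50.8
crockBoard 1219 circ [649.  218.3] 132.2 rect [665.7 193. ] [132.2  61.2] 33.5 z med 55.7
scr crock fit [635.22287098 -39.90990244] dia 93.34542990268231
brd crock fit [644.20119391 225.08776911] dia 131.6011137062145
```

View pics/crop1.png

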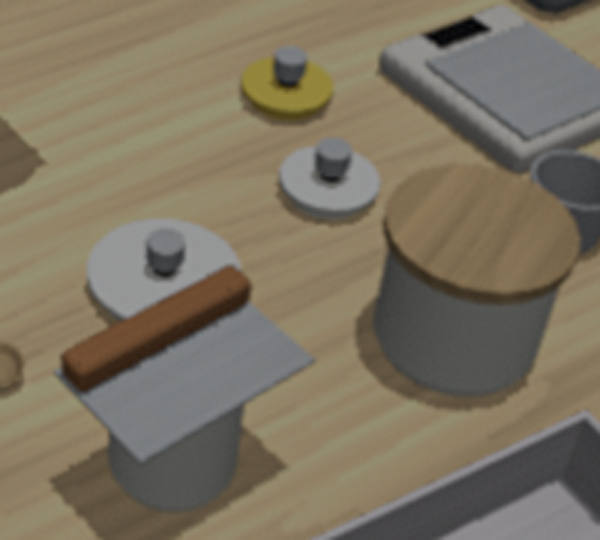

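The crop confirms it. The scraper lies on the narrow crock (fitted diameter 93 mm, centre 635,-40), so the white small lid at crop (330,180) is the one needed. It measures 90 mm and its centre is at (447.5,253.5). Yellow is the decoy, and the board is on the 132 mm crock.

```bash
cat > p.py <<'E'
# usage: p.py x y z yaw(deg of tool y axis, mod 180) [n rows]
import sys, json
from h import *
from scipy.spatial.transform import Rotation as R
def go(x,y,z,yaw,n=None):
    st=env.state(); p=np.array(st["ee_pos"]); M=np.array(st["tcp_rot"])
    cur=np.degrees(np.arctan2(M[1,1],M[0,1])); d=(yaw-cur+90)%180-90
    t=np.array([x,y,z]); D=t-p
    n=n or int(max(np.ceil(np.linalg.norm(D)/55),np.ceil(abs(d)/9),1))
    a=np.radians(cur+d); yy=np.array([np.cos(a),np.sin(a),0]); zz=np.array([0,0,-1.]); G=np.c_[np.cross(yy,zz),yy,zz]
    rv=R.from_matrix(M.T@G).as_rotvec()/n
    Q=R.from_matrix(M); rows=[]
    for i in range(n):
        s=Q.inv().apply(D/n)/10; r=np.degrees(rv)
        rows.append({k:round(float(v),2 if k in"xyz" else 1) for k,v in zip(["x","y","z","rx","ry","rz"],[*s,*r]) if abs(v)>.005})
        Q=Q*R.from_rotvec(rv)
    print("t",round(st["time"],2),"pos",p.round(1),"yaw",round(cur,1),"q",np.round(st["q"],2),"F",np.round(st["force"],1),"w",round(st["gripper_width"],3),st["grip_force"]); print(json.dumps(rows))
if __name__=="__main__": go(*map(float,sys.argv[1:5]),*(map(int,sys.argv[5:6])))
E
python3 p.py 607.3 -41 200 5.5 14
```

```text
t 0.1 pos [ 141.6 -556.7  213.8] yaw -75.7 q [-1.53  0.16  1.6  -0.    1.39 -0.21] F [ 0.2  1.2 -0.1] w 0.999 0.0
[{"x": 4.13, "y": -2.75, "z": 0.1, "ry": -0.0, "rz": -5.8}, {"x": 4.39, "y": -2.32, "z": 0.1, "ry": -0.0, "rz": -5.8}, {"x": 4.6, "y": -1.86, "z": 0.1, "ry": -0.0, "rz": -5.8}, {"x": 4.77, "y": -1.39, "z": 0.1, "ry": -0.0, "rz": -5.8}, {"x": 4.88, "y": -0.9, "z": 0.1, "ry": -0.0, "rz": -5.8}, {"x": 4.95, "y": -0.4, "z": 0.1, "ry": -0.0, "rz": -5.8}, {"x": 4.96, "y": 0.1, "z": 0.1, "ry": -0.0, "rz": -5.8}, {"x": 4.93, "y": 0.6, "z": 0.1, "ry": -0.0, "rz": -5.8}, {"x": 4.84, "y": 1.1, "z": 0.1, "ry": -0.0, "rz": -5.8}, {"x": 4.71, "y": 1.58, "z": 0.1, "ry": -0.0, "rz": -5.8}, {"x": 4.52, "y": 2.05, "z": 0.1, "ry": -0.0, "rz": -5.8}, {"x": 4.29, "y": 2.49, "z": 0.1, "ry": -0.0, "rz": -5.8}, {"x": 4.02, "y": 2.92, "z": 0.1, "ry": -0.0, "rz": -5.8}, {"x": 3.7, "y": 3.31, "z": 0.1, "ry": -0.0, "rz": -5.8}]
```

Request:
drive_tool --plan '[{"x": 4.1, "y": -2.8, "z": 0.1, "rz": -5.8}, {"x": 4.4, "y": -2.3, "z": 0.1, "rz": -5.8}, {"x": 4.6, "y": -1.9, "z": 0.1, "rz": -5.8}, {"x": 4.8, "y": -1.4, "z": 0.1, "rz": -5.8}, {"x": 4.9, "y": -0.9, "z": 0.1, "rz": -5.8}, {"x": 5, "y": -0.4, "z": 0.1, "rz": -5.8}, {"x": 5, "y": 0.1, "z": 0.1, "rz": -5.8}, {"x": 4.9, "y": 0.6, "z": 0.1, "rz": -5.8}, {"x": 4.8, "y": 1.1, "z": 0.1, "rz": -5.8}, {"x": 4.7, "y": 1.6, "z": 0.1, "rz": -5.8}, {"x": 4.5, "y": 2.1, "z": 0.1, "rz": -5.8}, {"x": 4.3, "y": 2.5, "z": 0.1, "rz": -5.8}]' --grip_force 30

```text
invalid input at $.plan[0]: expected keys x, y, z, rx, ry, rz, grip
```

```bash
python3 p.py 607.3 -41 200 5.5 3
```

```text
t 0.1 pos [ 141.6 -556.7  213.8] yaw -75.7 q [-1.53  0.16  1.6  -0.    1.39 -0.21] F [ 0.2  1.2 -0.1] w 0.999 0.0
[{"x": 19.28, "y": -12.84, "z": 0.49, "rx": -0.0, "ry": -0.0, "rz": -27.1}, {"x": 23.01, "y": -2.65, "z": 0.47, "rx": -0.0, "ry": -0.0, "rz": -27.1}, {"x": 21.7, "y": 8.11, "z": 0.46, "rx": -0.0, "ry": -0.0, "rz": -27.1}]
```

All keys are needed in every row.

Request:
drive_tool --plan '[{"x": 4.1, "y": -2.8, "z": 0.1, "rx": 0, "ry": 0, "rz": -5.8, "grip": 1}, {"x": 4.4, "y": -2.3, "z": 0.1, "rx": 0, "ry": 0, "rz": -5.8, "grip": 1}, {"x": 4.6, "y": -1.9, "z": 0.1, "rx": 0, "ry": 0, "rz": -5.8, "grip": 1}, {"x": 4.8, "y": -1.4, "z": 0.1, "rx": 0, "ry": 0, "rz": -5.8, "grip": 1}, {"x": 4.9, "y": -0.9, "z": 0.1, "rx": 0, "ry": 0, "rz": -5.8, "grip": 1}, {"x": 5, "y": -0.4, "z": 0.1, "rx": 0, "ry": 0, "rz": -5.8, "grip": 1}, {"x": 5, "y": 0.1, "z": 0.1, "rx": 0, "ry": 0, "rz": -5.8, "grip": 1}, {"x": 4.9, "y": 0.6, "z": 0.1, "rx": 0, "ry": 0, "rz": -5.8, "grip": 1}, {"x": 4.8, "y": 1.1, "z": 0.1, "rx": 0, "ry": 0, "rz": -5.8, "grip": 1}, {"x": 4.7, "y": 1.6, "z": 0.1, "rx": 0, "ry": 0, "rz": -5.8, "grip": 1}, {"x": 4.5, "y": 2.1, "z": 0.1, "rx": 0, "ry": 0, "rz": -5.8, "grip": 1}, {"x": 4.3, "y": 2.5, "z": 0.1, "rx": 0, "ry": 0, "rz": -5.8, "grip": 1}]' --grip_force 30

```text
time: 1.6
ee_pos: [542.6, -113.3, 202.2]
tcp_rot: [[0.104, 0.995, -0.001], [0.995, -0.104, 0.0], [0.0, -0.001, -1.0]]
force: [0.7, -1.4, -0.3]
gripper_width: 1.0
grip_force: 0.0
```

```bash
sed -i 's/ if abs(v)>.005//' p.py; python3 p.py 607.3 -41 180 5.5 3
```

```text
t 1.6 pos [ 542.6 -113.3  202.2] yaw -5.9 q [-0.42  0.11  1.67 -0.    1.36 -0.32] F [ 0.7 -1.4 -0.3] w 1.0 0.0
[{"x": 2.62, "y": 1.9, "z": 0.74, "rx": -0.0, "ry": -0.0, "rz": -3.8}, {"x": 2.49, "y": 2.07, "z": 0.74, "rx": -0.0, "ry": -0.0, "rz": -3.8}, {"x": 2.34, "y": 2.23, "z": 0.74, "rx": -0.0, "ry": -0.0, "rz": -3.8}]
```

Request:
drive_tool --plan '[{"x": 2.6, "y": 1.9, "z": 0.7, "rx": 0, "ry": 0, "rz": -3.8, "grip": 0.7}, {"x": 2.5, "y": 2.1, "z": 0.7, "rx": 0, "ry": 0, "rz": -3.8, "grip": 0.7}, {"x": 2.3, "y": 2.2, "z": 0.7, "rx": 0, "ry": 0, "rz": -3.8, "grip": 0.7}, {"x": 0, "y": 0, "z": 0, "rx": 0, "ry": 0, "rz": 0, "grip": 0.7}, {"x": 0, "y": 0, "z": 0, "rx": 0, "ry": 0, "rz": 0, "grip": 0.7}]'

```text
time: 2.22
ee_pos: [606.4, -43.7, 181.4]
tcp_rot: [[-0.091, 0.996, -0.001], [0.996, 0.091, -0.0], [-0.0, -0.001, -1.0]]
force: [-1.2, -0.3, -0.4]
gripper_width: 0.7
grip_force: 0.0
```

```bash
python3 p.py 607.3 -41 116.5 5.5 4; python3 - <<'E'
from h import *
s=snap("wrist"); save("w1.png",s["frame"]); W=cloud(s)
w=W.reshape(-1,3); w=w[(w[:,2]>128)&(w[:,2]<142)&(abs(w[:,0]-607)<40)&(abs(w[:,1]+41)<100)]
print(len(w)); rc=cv2.minAreaRect(w[:,:2].astype(np.float32)); print(rc, np.median(w[:,2]))
E
```

```text
t 2.23 pos [606.4 -43.7 181.4] yaw 5.2 q [-0.27  0.27  1.54 -0.    1.34 -0.36] F [-1.2 -0.3 -0.4] w 0.7 0.0
[{"x": 0.07, "y": 0.03, "z": 1.62, "rx": -0.0, "ry": 0.0, "rz": -0.1}, {"x": 0.07, "y": 0.03, "z": 1.62, "rx": -0.0, "ry": 0.0, "rz": -0.1}, {"x": 0.07, "y": 0.03, "z": 1.62, "rx": -0.0, "ry": 0.0, "rz": -0.1}, {"x": 0.07, "y": 0.03, "z": 1.62, "rx": -0.0, "ry": 0.0, "rz": -0.1}]
5983
((607.3226928710938, -38.579444885253906), (26.06665802001953, 144.3651123046875), 5.185795307159424) 136.91165654280528
```

Request:
drive_tool --plan '[{"x": 0.1, "y": 0.05, "z": 2, "rx": 0, "ry": 0, "rz": 0, "grip": 0.7}, {"x": 0.1, "y": 0.05, "z": 2, "rx": 0, "ry": 0, "rz": 0, "grip": 0.7}, {"x": 0.1, "y": 0, "z": 2, "rx": 0, "ry": 0, "rz": 0, "grip": 0.7}, {"x": 0, "y": 0, "z": 0.5, "rx": 0, "ry": 0, "rz": 0, "grip": 0.5}, {"x": 0, "y": 0, "z": 0, "rx": 0, "ry": 0, "rz": 0, "grip": 0.35}, {"x": 0, "y": 0, "z": 0, "rx": 0, "ry": 0, "rz": 0, "grip": 0.1}, {"x": 0, "y": 0, "z": 0, "rx": 0, "ry": 0, "rz": 0, "grip": 0.1}, {"x": 0, "y": 0, "z": 0, "rx": 0, "ry": 0, "rz": 0, "grip": 0.1}]' --grip_force 40

```text
time: 3.28
ee_pos: [608.3, -40.3, 117.5]
tcp_rot: [[-0.092, 0.996, 0.002], [0.996, 0.092, -0.0], [-0.001, 0.002, -1.0]]
force: [0.6, 0.2, 1.2]
gripper_width: 0.281
grip_force: 40.0
```

Request:
drive_tool --plan '[{"x": 0, "y": 0, "z": -1, "rx": 0, "ry": 0, "rz": 0, "grip": 0.1}, {"x": 0, "y": 0, "z": -2.5, "rx": 0, "ry": 0, "rz": 0, "grip": 0.1}, {"x": 0, "y": 0, "z": -2.5, "rx": 0, "ry": 0, "rz": 0, "grip": 0.1}, {"x": 0, "y": 0, "z": 0, "rx": 0, "ry": 0, "rz": 0, "grip": 0.1}]'

```text
time: 3.78
ee_pos: [609.2, -40.5, 179.2]
tcp_rot: [[-0.092, 0.996, 0.005], [0.996, 0.092, -0.001], [-0.002, 0.005, -1.0]]
force: [-0.6, -0.3, -1.6]
gripper_width: 0.277
grip_force: 40.0
```

```bash
python3 p.py 500 -351.5 150 5.5 8; python3 - <<'E'
from h import *
S=snap("scene"); W=cloud(S).reshape(-1,3); F=S["frame"]; save("s2.png",F)
w=W[(W[:,2]>130)&(W[:,2]<240)&(W[:,0]>628)&(W[:,0]<700)&(abs(W[:,1]+39)<80)]
A=np.c_[w[:,:2]-[635,-40],np.ones(len(w))]; print(len(w),np.linalg.lstsq(A,w[:,2],rcond=None)[0])
E
```

```text
t 3.77 pos [609.2 -40.5 179.2] yaw 5.3 q [-0.26  0.27  1.54  0.    1.33 -0.36] F [-0.6 -0.3 -1.6] w 0.277 39.99779284000397
[{"x": -3.75, "y": -1.72, "z": 0.36, "rx": 0.0, "ry": 0.0, "rz": -0.0}, {"x": -3.74, "y": -1.72, "z": 0.36, "rx": 0.0, "ry": 0.0, "rz": -0.0}, {"x": -3.74, "y": -1.72, "z": 0.36, "rx": 0.0, "ry": 0.0, "rz": -0.0}, {"x": -3.74, "y": -1.72, "z": 0.36, "rx": 0.0, "ry": 0.0, "rz": -0.0}, {"x": -3.74, "y": -1.72, "z": 0.36, "rx": 0.0, "ry": 0.0, "rz": -0.0}, {"x": -3.74, "y": -1.73, "z": 0.36, "rx": 0.0, "ry": 0.0, "rz": -0.0}, {"x": -3.74, "y": -1.73, "z": 0.36, "rx": 0.0, "ry": 0.0, "rz": -0.0}, {"x": -3.74, "y": -1.73, "z": 0.36, "rx": 0.0, "ry": 0.0, "rz": -0.0}]
2078 [-2.55742056e-01 -9.55338209e-03  1.85480341e+02]
```

View pics/s2.png

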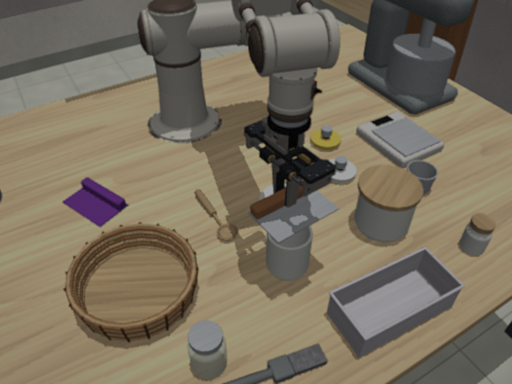

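The scraper hangs roughly level from the grip at (300,215), clear of the narrow crock. I'll carry it over to the basket.

Request:
drive_tool --plan '[{"x": -3.7, "y": -1.7, "z": 0.2, "rx": 0, "ry": 0, "rz": 0, "grip": 0.1}, {"x": -3.7, "y": -1.7, "z": 0.2, "rx": 0, "ry": 0, "rz": 0, "grip": 0.1}, {"x": -3.8, "y": -1.7, "z": 0.4, "rx": 0, "ry": 0, "rz": 0, "grip": 0.1}, {"x": -3.8, "y": -1.7, "z": 0.4, "rx": 0, "ry": 0, "rz": 0, "grip": 0.1}, {"x": -3.7, "y": -1.7, "z": 0.4, "rx": 0, "ry": 0, "rz": 0, "grip": 0.1}, {"x": -3.7, "y": -1.7, "z": 0.4, "rx": 0, "ry": 0, "rz": 0, "grip": 0.1}, {"x": -3.7, "y": -1.8, "z": 0.4, "rx": 0, "ry": 0, "rz": 0, "grip": 0.1}, {"x": -3.7, "y": -1.8, "z": 0.4, "rx": 0, "ry": 0, "rz": 0, "grip": 0.1}, {"x": 0, "y": 0, "z": 0, "rx": 0, "ry": 0, "rz": 0, "grip": 0.1}, {"x": 0, "y": 0, "z": 0, "rx": 0, "ry": 0, "rz": 0, "grip": 0.1}]'

```text
time: 5.08
ee_pos: [497.1, -348.6, 147.3]
tcp_rot: [[-0.091, 0.996, -0.001], [0.996, 0.091, 0.002], [0.002, -0.001, -1.0]]
force: [-0.2, -0.2, -1.7]
gripper_width: 0.28
grip_force: 40.0
```

```bash
python3 p.py 500 -351.5 40 5.5 6; python3 - <<'E'
from h import *
S=snap("top"); W=cloud(S).reshape(-1,3); 
w=W[(W[:,2]>120)&(W[:,2]<160)&(W[:,0]>522)&(W[:,0]<620)&(abs(W[:,1]+349)<85)]
print(len(w), cv2.minAreaRect(w[:,:2].astype(np.float32))); A=np.c_[w[:,:2]-[530,-349],np.ones(len(w))]; print(np.linalg.lstsq(A,w[:,2],rcond=None)[0])
E
```

```text
t 5.08 pos [ 497.1 -348.6  147.3] yaw 5.2 q [-0.81  0.3   1.57  0.    1.28 -0.9 ] F [-0.2 -0.2 -1.7] w 0.28 39.997846484184265
[{"x": -0.06, "y": 0.05, "z": 1.79, "rx": -0.0, "ry": -0.0, "rz": -0.0}, {"x": -0.06, "y": 0.05, "z": 1.79, "rx": -0.0, "ry": -0.0, "rz": -0.0}, {"x": -0.06, "y": 0.04, "z": 1.79, "rx": -0.0, "ry": -0.0, "rz": -0.0}, {"x": -0.06, "y": 0.04, "z": 1.79, "rx": -0.0, "ry": -0.0, "rz": -0.0}, {"x": -0.05, "y": 0.04, "z": 1.79, "rx": -0.0, "ry": -0.0, "rz": -0.0}, {"x": -0.05, "y": 0.04, "z": 1.79, "rx": -0.0, "ry": -0.0, "rz": -0.0}]
790 ((548.17138671875, -339.5741882324219), (50.37186813354492, 142.32763671875), 5.104547023773193)
[-1.97621717e-03  1.16967394e-03  1.42813871e+02]
```

The blade is level and centred. Lowering it.

Request:
drive_tool --plan '[{"x": -0.1, "y": 0.1, "z": 2.5, "rx": 0, "ry": 0, "rz": 0, "grip": 0.1}, {"x": -0.1, "y": 0.1, "z": 3, "rx": 0, "ry": 0, "rz": 0, "grip": 0.1}, {"x": -0.1, "y": 0.1, "z": 3, "rx": 0, "ry": 0, "rz": 0, "grip": 0.1}, {"x": 0, "y": 0, "z": 2, "rx": 0, "ry": 0, "rz": 0, "grip": 0.1}, {"x": 0, "y": 0, "z": 1, "rx": 0, "ry": 0, "rz": 0, "grip": 0.1}, {"x": 0, "y": 0, "z": 0.8, "rx": 0, "ry": 0, "rz": 0, "grip": 0.1}, {"x": 0, "y": 0, "z": 0, "rx": 0, "ry": 0, "rz": 0, "grip": 0.1}, {"x": 0, "y": 0, "z": 0, "rx": 0, "ry": 0, "rz": 0, "grip": 0.1}]'

```text
time: 6.12
ee_pos: [501.3, -352.8, 26.6]
tcp_rot: [[-0.092, 0.996, 0.001], [0.996, 0.092, -0.001], [-0.001, 0.001, -1.0]]
force: [0.2, -0.5, -1.6]
gripper_width: 0.279
grip_force: 40.0
```

Request:
drive_tool --plan '[{"x": 0, "y": 0, "z": 0.5, "rx": 0, "ry": 0, "rz": 0, "grip": 0.1}, {"x": 0, "y": 0, "z": 0.3, "rx": 0, "ry": 0, "rz": 0, "grip": 0.1}, {"x": 0, "y": 0, "z": 0, "rx": 0, "ry": 0, "rz": 0, "grip": 0.1}, {"x": 0, "y": 0, "z": 0, "rx": 0, "ry": 0, "rz": 0, "grip": 0.1}]'

```text
time: 6.62
ee_pos: [500.8, -352.3, 17.6]
tcp_rot: [[-0.092, 0.996, 0.0], [0.996, 0.092, -0.0], [-0.0, 0.0, -1.0]]
force: [0.6, -0.2, -1.5]
gripper_width: 0.28
grip_force: 40.0
```

Request:
drive_tool --plan '[{"x": 0, "y": 0, "z": 0.15, "rx": 0, "ry": 0, "rz": 0, "grip": 0.1}, {"x": 0, "y": 0, "z": 0.05, "rx": 0, "ry": 0, "rz": 0, "grip": 0.1}, {"x": 0, "y": 0, "z": 0, "rx": 0, "ry": 0, "rz": 0, "grip": 0.1}]'

```text
time: 7.0
ee_pos: [500.8, -352.3, 15.7]
tcp_rot: [[-0.092, 0.996, 0.0], [0.996, 0.092, -0.0], [-0.0, 0.0, -1.0]]
force: [1.0, 0.4, -2.3]
gripper_width: 0.279
grip_force: 40.0
```

Request:
drive_tool --plan '[{"x": 0, "y": 0, "z": 0.1, "rx": 0, "ry": 0, "rz": 0, "grip": 0.1}, {"x": 0, "y": 0, "z": 0, "rx": 0, "ry": 0, "rz": 0, "grip": 0.6}, {"x": 0, "y": 0, "z": 0, "rx": 0, "ry": 0, "rz": 0, "grip": 0.6}, {"x": 0, "y": 0, "z": 0, "rx": 0, "ry": 0, "rz": 0, "grip": 0.6}, {"x": 0, "y": 0, "z": -1.5, "rx": 0, "ry": 0, "rz": 0, "grip": 0.6}, {"x": 0, "y": 0, "z": -4, "rx": 0, "ry": 0, "rz": 0, "grip": 0.6}, {"x": 0, "y": 0, "z": -5, "rx": 0, "ry": 0, "rz": 0, "grip": 0.6}, {"x": 0, "y": 0, "z": -6, "rx": 0, "ry": 0, "rz": 0, "grip": 0.6}, {"x": 0, "y": 0, "z": 0, "rx": 0, "ry": 0, "rz": 0, "grip": 0.6}]'

```text
time: 8.12
ee_pos: [503.7, -355.2, 187.6]
tcp_rot: [[-0.092, 0.996, 0.009], [0.996, 0.092, -0.01], [-0.011, 0.008, -1.0]]
force: [0.4, -0.4, 0.1]
gripper_width: 0.6
grip_force: 0.0
```

```bash
python3 p.py 447.6 253.5 180 35 12; python3 - <<'E'
from h import *
S=snap("top"); W=cloud(S).reshape(-1,3)
w=W[(W[:,2]>9.5)&(W[:,2]<45)&(np.hypot(W[:,0]-530,W[:,1]+349)<100)]
print(len(w), cv2.minAreaRect(w[:,:2].astype(np.float32)), np.percentile(w[:,2],[5,50,95]))
E
```

```text
t 8.12 pos [ 503.7 -355.2  187.6] yaw 5.3 q [-0.81  0.27  1.52  0.    1.34 -0.9 ] F [ 0.4 -0.4  0.1] w 0.6 0.0
[{"x": 5.09, "y": -0.0, "z": 0.01, "rx": 0.0, "ry": 0.1, "rz": -2.5}, {"x": 5.09, "y": 0.22, "z": 0.01, "rx": 0.0, "ry": 0.1, "rz": -2.5}, {"x": 5.08, "y": 0.44, "z": 0.02, "rx": 0.0, "ry": 0.1, "rz": -2.5}, {"x": 5.05, "y": 0.66, "z": 0.02, "rx": 0.0, "ry": 0.1, "rz": -2.5}, {"x": 5.02, "y": 0.88, "z": 0.03, "rx": 0.0, "ry": 0.1, "rz": -2.5}, {"x": 4.98, "y": 1.09, "z": 0.03, "rx": 0.0, "ry": 0.1, "rz": -2.5}, {"x": 4.92, "y": 1.31, "z": 0.04, "rx": 0.0, "ry": 0.1, "rz": -2.5}, {"x": 4.86, "y": 1.52, "z": 0.04, "rx": 0.0, "ry": 0.1, "rz": -2.5}, {"x": 4.79, "y": 1.73, "z": 0.05, "rx": 0.0, "ry": 0.1, "rz": -2.5}, {"x": 4.71, "y": 1.93, "z": 0.05, "rx": 0.0, "ry": 0.1, "rz": -2.5}, {"x": 4.63, "y": 2.13, "z": 0.06, "rx": 0.0, "ry": 0.1, "rz": -2.5}, {"x": 4.53, "y": 2.33, "z": 0.06, "rx": 0.0, "ry": 0.1, "rz": -2.5}]
1774 ((539.0966796875, -333.9392395019531), (163.5499725341797, 194.92605590820312), 58.02005386352539) [ 9.682944   11.77280007 36.1668156 ]
```

```bash
python3 p.py 447.6 253.5 150 5.3 12
```

```text
t 8.18 pos [ 502.2 -353.7  183.7] yaw 5.3 q [-0.81  0.28  1.52  0.    1.34 -0.9 ] F [-0.2  0.2 -1. ] w 0.599 0.0
[{"x": 5.08, "y": 0.01, "z": 0.25, "rx": 0.0, "ry": 0.0, "rz": -0.0}, {"x": 5.08, "y": 0.01, "z": 0.26, "rx": 0.0, "ry": 0.0, "rz": -0.0}, {"x": 5.08, "y": 0.01, "z": 0.26, "rx": 0.0, "ry": 0.0, "rz": -0.0}, {"x": 5.08, "y": 0.01, "z": 0.26, "rx": 0.0, "ry": 0.0, "rz": -0.0}, {"x": 5.08, "y": 0.01, "z": 0.26, "rx": 0.0, "ry": 0.0, "rz": -0.0}, {"x": 5.08, "y": 0.01, "z": 0.26, "rx": 0.0, "ry": 0.0, "rz": -0.0}, {"x": 5.08, "y": 0.01, "z": 0.27, "rx": 0.0, "ry": 0.0, "rz": -0.0}, {"x": 5.08, "y": 0.01, "z": 0.27, "rx": 0.0, "ry": 0.0, "rz": -0.0}, {"x": 5.08, "y": 0.01, "z": 0.27, "rx": 0.0, "ry": 0.0, "rz": -0.0}, {"x": 5.08, "y": 0.01, "z": 0.27, "rx": 0.0, "ry": 0.0, "rz": -0.0}, {"x": 5.08, "y": 0.01, "z": 0.28, "rx": 0.0, "ry": 0.0, "rz": -0.0}, {"x": 5.08, "y": 0.01, "z": 0.28, "rx": 0.0, "ry": 0.0, "rz": -0.0}]
```

Request:
drive_tool --plan '[{"x": 5.1, "y": 0, "z": 0.2, "rx": 0, "ry": 0, "rz": 0, "grip": 0.6}, {"x": 5.1, "y": 0, "z": 0.2, "rx": 0, "ry": 0, "rz": 0, "grip": 0.6}, {"x": 5.1, "y": 0, "z": 0.2, "rx": 0, "ry": 0, "rz": 0, "grip": 0.6}, {"x": 5.1, "y": 0, "z": 0.2, "rx": 0, "ry": 0, "rz": 0, "grip": 0.6}, {"x": 5.1, "y": 0, "z": 0.2, "rx": 0, "ry": 0, "rz": 0, "grip": 0.6}, {"x": 5.1, "y": 0, "z": 0.2, "rx": 0, "ry": 0, "rz": 0, "grip": 0.6}, {"x": 5.1, "y": 0, "z": 0.2, "rx": 0, "ry": 0, "rz": 0, "grip": 0.6}, {"x": 5.1, "y": 0, "z": 0.2, "rx": 0, "ry": 0, "rz": 0, "grip": 0.6}, {"x": 5.1, "y": 0, "z": 0.3, "rx": 0, "ry": 0, "rz": 0, "grip": 0.6}, {"x": 5.1, "y": 0, "z": 0.4, "rx": 0, "ry": 0, "rz": 0, "grip": 0.6}, {"x": 5, "y": 0, "z": 0.5, "rx": 0, "ry": 0, "rz": 0, "grip": 0.6}, {"x": 5, "y": 0, "z": 0.6, "rx": 0, "ry": 0, "rz": 0, "grip": 0.6}]'

```text
time: 9.68
ee_pos: [443.5, 256.5, 144.1]
tcp_rot: [[-0.092, 0.996, -0.002], [0.996, 0.092, -0.001], [-0.001, -0.002, -1.0]]
force: [-0.2, -0.7, 0.3]
gripper_width: 0.598
grip_force: 0.0
```

Request:
drive_tool --plan '[{"x": 0, "y": 0, "z": 0, "rx": 0, "ry": 0, "rz": 0, "grip": 0.6}, {"x": 0, "y": 0, "z": 0, "rx": 0, "ry": 0, "rz": 0, "grip": 0.6}]'

```text
time: 9.93
ee_pos: [444.1, 254.6, 144.5]
tcp_rot: [[-0.092, 0.996, -0.002], [0.996, 0.092, -0.001], [-0.001, -0.002, -1.0]]
force: [0.3, -0.3, -0.1]
gripper_width: 0.6
grip_force: 0.0
```

```bash
python3 - <<'E'
from h import *
s=snap("wrist"); W=cloud(s).reshape(-1,3); save("w3.png",s["frame"])
for a,b,r in((42,60,30),(14,28,60)):
    w=W[(W[:,2]>a)&(W[:,2]<b)&(np.hypot(W[:,0]-447.5,W[:,1]-253.5)<r)]
    if len(w): print(len(w),cv2.minEnclosingCircle(w[:,:2].astype(np.float32)),np.median(w[:,2]))
S=snap("top"); W=cloud(S).reshape(-1,3)
for n,a,b in(("blade",9.8,14),("grip",26,42)):
    w=W[(W[:,2]>a)&(W[:,2]<b)&(np.hypot(W[:,0]-530,W[:,1]+349)<98)]
    print(n,len(w),cv2.minAreaRect(w[:,:2].astype(np.float32)),np.median(w[:,2]))
E
python3 p.py 447.6 253.5 25 5.3 5
```

```text
921 ((446.0480041503906, 253.59994506835938), 15.98808479309082) 52.142656837327024
4712 ((445.8836364746094, 253.43797302246094), 44.897865295410156) 20.187982658677782
blade 1350 ((530.671875, -350.4617004394531), (191.44378662109375, 188.81825256347656), 46.01648712158203) 11.13142916117846
grip 534 ((499.0479736328125, -351.9399719238281), (26.337921142578125, 150.87744140625), 5.190953254699707) 34.680374203593715
t 10.03 pos [444.9 254.1 145.2] yaw 5.2 q [ 0.28  0.06  1.84 -0.    1.24  0.19] F [-0.3  1.  -0.3] w 0.598 0.0
[{"x": -0.02, "y": 0.06, "z": 2.4, "rx": -0.0, "ry": 0.0, "rz": -0.0}, {"x": -0.02, "y": 0.06, "z": 2.4, "rx": -0.0, "ry": 0.0, "rz": -0.0}, {"x": -0.02, "y": 0.05, "z": 2.4, "rx": -0.0, "ry": 0.0, "rz": -0.0}, {"x": -0.02, "y": 0.05, "z": 2.4, "rx": -0.0, "ry": 0.0, "rz": -0.0}, {"x": -0.02, "y": 0.05, "z": 2.4, "rx": -0.0, "ry": 0.0, "rz": -0.0}]
```

The scraper lies flat in the basket: grip top at 34.7 mm (35 expected), centre about (529,-349). Now I'll grasp the narrow lid's knob.

Request:
drive_tool --plan '[{"x": 0, "y": 0.1, "z": 3, "rx": 0, "ry": 0, "rz": 0, "grip": 0.6}, {"x": 0, "y": 0.1, "z": 3.5, "rx": 0, "ry": 0, "rz": 0, "grip": 0.6}, {"x": 0, "y": 0, "z": 3, "rx": 0, "ry": 0, "rz": 0, "grip": 0.6}, {"x": 0, "y": 0, "z": 1.5, "rx": 0, "ry": 0, "rz": 0, "grip": 0.6}, {"x": 0, "y": 0, "z": 0.8, "rx": 0, "ry": 0, "rz": 0, "grip": 0.6}, {"x": 0, "y": 0, "z": 0, "rx": 0, "ry": 0, "rz": 0, "grip": 0.6}, {"x": 0, "y": 0, "z": 0, "rx": 0, "ry": 0, "rz": 0, "grip": 0.6}]'

```text
time: 10.9
ee_pos: [447.9, 255.6, 28.7]
tcp_rot: [[-0.091, 0.996, 0.002], [0.996, 0.091, 0.001], [0.0, 0.002, -1.0]]
force: [-1.2, -0.4, 0.9]
gripper_width: 0.598
grip_force: 0.0
```

Request:
drive_tool --plan '[{"x": 0, "y": 0, "z": 0.2, "rx": 0, "ry": 0, "rz": 0, "grip": 0.4}, {"x": 0, "y": 0, "z": 0, "rx": 0, "ry": 0, "rz": 0, "grip": 0.2}, {"x": 0, "y": 0, "z": 0, "rx": 0, "ry": 0, "rz": 0, "grip": 0.2}, {"x": 0, "y": 0, "z": 0, "rx": 0, "ry": 0, "rz": 0, "grip": 0.2}]' --grip_force 40

```text
time: 11.4
ee_pos: [446.9, 255.4, 25.8]
tcp_rot: [[-0.092, 0.996, 0.0], [0.996, 0.092, 0.0], [0.0, 0.0, -1.0]]
force: [-1.1, -0.4, 2.0]
gripper_width: 0.339
grip_force: 40.0
```

Request:
drive_tool --plan '[{"x": 0, "y": 0, "z": -1, "rx": 0, "ry": 0, "rz": 0, "grip": 0.2}, {"x": 0, "y": 0, "z": -3, "rx": 0, "ry": 0, "rz": 0, "grip": 0.2}, {"x": 0, "y": 0, "z": -5, "rx": 0, "ry": 0, "rz": 0, "grip": 0.2}, {"x": 0, "y": 0, "z": -6, "rx": 0, "ry": 0, "rz": 0, "grip": 0.2}, {"x": 0, "y": 0, "z": 0, "rx": 0, "ry": 0, "rz": 0, "grip": 0.2}, {"x": 0, "y": 0, "z": 0, "rx": 0, "ry": 0, "rz": 0, "grip": 0.2}]'

```text
time: 12.15
ee_pos: [446.1, 255.1, 174.7]
tcp_rot: [[-0.092, 0.996, -0.002], [0.996, 0.092, -0.0], [-0.0, -0.002, -1.0]]
force: [-0.8, 0.1, -4.2]
gripper_width: 0.339
grip_force: 40.0
```

```bash
python3 p.py 635.5 -40 172 5.3 8;  python3 - <<'E'
from h import *
S=snap("top"); W=cloud(S).reshape(-1,3)
w=W[(W[:,2]>90)&(W[:,2]<120)&(np.hypot(W[:,0]-635,W[:,1]+40)<55)]
c=cv2.minEnclosingCircle(w[:,:2].astype(np.float32)); print(len(w),c,np.median(w[:,2]))
E
```

```text
t 12.15 pos [446.1 255.1 174.7] yaw 5.3 q [ 0.28  0.04  1.81 -0.    1.3   0.19] F [-0.8  0.1 -4.2] w 0.339 39.99912679195404
[{"x": -3.89, "y": 2.02, "z": 0.03, "rx": -0.0, "ry": 0.0, "rz": -0.0}, {"x": -3.89, "y": 2.02, "z": 0.03, "rx": -0.0, "ry": 0.0, "rz": -0.0}, {"x": -3.89, "y": 2.02, "z": 0.03, "rx": -0.0, "ry": 0.0, "rz": -0.0}, {"x": -3.89, "y": 2.02, "z": 0.03, "rx": -0.0, "ry": 0.0, "rz": -0.0}, {"x": -3.89, "y": 2.02, "z": 0.03, "rx": -0.0, "ry": 0.0, "rz": -0.0}, {"x": -3.89, "y": 2.02, "z": 0.03, "rx": -0.0, "ry": 0.0, "rz": -0.0}, {"x": -3.89, "y": 2.02, "z": 0.03, "rx": -0.0, "ry": 0.0, "rz": -0.0}, {"x": -3.89, "y": 2.02, "z": 0.03, "rx": -0.0, "ry": 0.0, "rz": -0.0}]
395 ((632.9298095703125, -40.56254959106445), 47.305076599121094) 108.76268770836657
```

Request:
drive_tool --plan '[{"x": -3.8, "y": 2, "z": 0, "rx": 0, "ry": 0, "rz": 0, "grip": 0.2}, {"x": -3.9, "y": 2, "z": 0, "rx": 0, "ry": 0, "rz": 0, "grip": 0.2}, {"x": -3.9, "y": 2, "z": 0, "rx": 0, "ry": 0, "rz": 0, "grip": 0.2}, {"x": -3.9, "y": 2, "z": 0, "rx": 0, "ry": 0, "rz": 0, "grip": 0.2}, {"x": -3.9, "y": 2, "z": 0, "rx": 0, "ry": 0, "rz": 0, "grip": 0.2}, {"x": -3.9, "y": 2, "z": 0, "rx": 0, "ry": 0, "rz": 0, "grip": 0.2}, {"x": -3.8, "y": 2, "z": 0, "rx": 0, "ry": 0, "rz": 0, "grip": 0.2}, {"x": -3.8, "y": 2, "z": 0, "rx": 0, "ry": 0, "rz": 0, "grip": 0.2}, {"x": 0, "y": 0, "z": 0, "rx": 0, "ry": 0, "rz": 0, "grip": 0.2}, {"x": 0, "y": 0, "z": 0, "rx": 0, "ry": 0, "rz": 0, "grip": 0.2}, {"x": 0, "y": 0, "z": 0, "rx": 0, "ry": 0, "rz": 0, "grip": 0.2}]'

```text
time: 13.58
ee_pos: [633.6, -36.5, 174.6]
tcp_rot: [[-0.093, 0.996, -0.002], [0.996, 0.093, 0.001], [0.001, -0.002, -1.0]]
force: [0.2, -0.2, -3.0]
gripper_width: 0.338
grip_force: 40.0
```

```bash
python3 p.py 634.2 -38.3 130 5.3 3;  python3 - <<'E'
from h import *
from scipy.optimize import least_squares
S=snap("scene"); save("s4.png",S["frame"]); W=cloud(S).reshape(-1,3)
W=W[np.hypot(W[:,0]-635,W[:,1]+40)<60]
def fit(w,r):
    f=least_squares(lambda c:np.hypot(w[:,0]-c[0],w[:,1]-c[1])-r,[635,-40],loss="soft_l1"); return f.x.round(1),len(w),np.std(f.fun).round(2)
side=W[(W[:,2]>20)&(W[:,2]<95)]; print("crock",fit(side,47))
print("hist",np.histogram(W[:,2],bins=np.arange(100,190,4)))
st=env.state(); zt=st["ee_pos"][2]
for a,b,r in((-14,-7,45),(-24,-17,36)):
    w=W[(W[:,2]>zt+a)&(W[:,2]<zt+b)]
    if len(w)>10: print(a,fit(w,r))
f=W[(W[:,2]>zt-8)&(W[:,2]<zt-3)]
if len(f)>50: print("top plane",np.linalg.lstsq(np.c_[f[:,:2]-[635,-40],np.ones(len(f))],f[:,2],rcond=None)[0],len(f))
E
```

```text
t 13.57 pos [633.6 -36.5 174.6] yaw 5.3 q [-0.25  0.34  1.46  0.    1.34 -0.34] F [ 0.2 -0.2 -3. ] w 0.338 39.999271631240845
[{"x": -0.06, "y": 0.02, "z": 1.49, "rx": -0.0, "ry": -0.0, "rz": 0.0}, {"x": -0.06, "y": 0.02, "z": 1.49, "rx": -0.0, "ry": -0.0, "rz": 0.0}, {"x": -0.06, "y": 0.02, "z": 1.49, "rx": -0.0, "ry": -0.0, "rz": 0.0}]
crock (array([635.9, -40.4]), 1572, np.float64(2.18))
hist (array([ 76,  72, 205,  27,   0,   0,   0,   0,   0,   0,   0,   0,  17,
         7,   0,  17, 109, 700,  20,  13,  31,  36]), array([100, 104, 108, 112, 116, 120, 124, 128, 132, 136, 140, 144, 148,
       152, 156, 160, 164, 168, 172, 176, 180, 184, 188]))
-14 (array([633.3, -37.1]), 125, np.float64(7.36))
-24 (array([634.2, -38.4]), 12, np.float64(0.6))
top plane [-4.20543570e-03 -1.85833859e-03  1.69657305e+02] 750
```

View pics/s4.png

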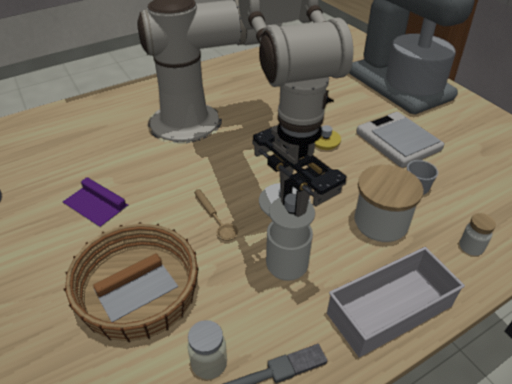

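The lid is held level (flange top at 169.7 mm) right above the narrow crock at pixel (290,215). The scraper is in the basket at (137,285). I'll apply a small centring correction, then lower.

Request:
drive_tool --plan '[{"x": -0.2, "y": 0.15, "z": 1, "rx": 0, "ry": 0, "rz": 0, "grip": 0.2}, {"x": 0, "y": 0, "z": 1.5, "rx": 0, "ry": 0, "rz": 0, "grip": 0.2}, {"x": 0, "y": 0, "z": 0.7, "rx": 0, "ry": 0, "rz": 0, "grip": 0.2}, {"x": 0, "y": 0, "z": 0, "rx": 0, "ry": 0, "rz": 0, "grip": 0.2}, {"x": 0, "y": 0, "z": 0, "rx": 0, "ry": 0, "rz": 0, "grip": 0.2}]'

```text
time: 14.25
ee_pos: [636.5, -39.6, 144.0]
tcp_rot: [[-0.092, 0.996, 0.001], [0.996, 0.092, -0.0], [-0.0, 0.001, -1.0]]
force: [0.1, 0.6, -3.6]
gripper_width: 0.341
grip_force: 40.0
```

```bash
python3 - <<'E'
from h import *
from scipy.optimize import least_squares
st=env.state(); zt=st["ee_pos"][2]; print(np.round(st["ee_pos"],1),st["time"])
for n in("scene","top"):
    W=cloud(snap(n)).reshape(-1,3); W=W[np.hypot(W[:,0]-635,W[:,1]+40)<60]
    f=W[abs(W[:,2]-(zt-5))<3.5][:,:2].astype(np.float32)
    print(n,len(f),cv2.minEnclosingCircle(f),f.min(0),f.max(0))
    if n=="scene":
        w=W[(W[:,2]>20)&(W[:,2]<90)]; w=w[abs(np.hypot(w[:,0]-635.5,w[:,1]+40)-47)<5]
        print("crock",least_squares(lambda c:np.hypot(w[:,0]-c[0],w[:,1]-c[1])-47,[635,-40],loss="soft_l1").x,len(w))
        print("rim",)
E
```

```text
[636.5 -39.6 144. ] 14.25
scene 764 ((637.7423706054688, -42.04108428955078), 45.19445037841797) [594.058   -86.35724] [682.5063      2.5281048]
crock [634.86750864 -39.68427265] 979
rim
top 26 ((644.570556640625, -4.051319122314453), 10.244115829467773) [634.4388    -5.563394] [654.7024      2.0624158]
```

Request:
drive_tool --plan '[{"x": 0.2, "y": -0.2, "z": 0, "rx": 0, "ry": 0, "rz": 0, "grip": 0.2}, {"x": 0, "y": 0, "z": 0.3, "rx": 0, "ry": 0, "rz": 0, "grip": 0.2}, {"x": 0, "y": 0, "z": 0, "rx": 0, "ry": 0, "rz": 0, "grip": 0.2}, {"x": 0, "y": 0, "z": 0, "rx": 0, "ry": 0, "rz": 0, "grip": 0.2}]'

```text
time: 14.85
ee_pos: [634.0, -37.7, 140.5]
tcp_rot: [[-0.092, 0.996, -0.0], [0.996, 0.092, 0.0], [0.0, -0.0, -1.0]]
force: [0.0, -1.0, -2.5]
gripper_width: 0.336
grip_force: 40.0
```

```bash
cat > chk.py <<'E'
from h import *
from scipy.optimize import least_squares
for _ in range(2):
    st=env.state(); zt=st["ee_pos"][2]; print(np.round(st["ee_pos"],1),round(st["time"],2),np.round(st["force"],1))
    W=cloud(snap("scene")).reshape(-1,3); W=W[np.hypot(W[:,0]-635,W[:,1]+40)<60]
    f=W[abs(W[:,2]-(zt-5))<3.5]; g=f[:,:2].astype(np.float32)
    w=W[(W[:,2]>20)&(W[:,2]<90)]; w=w[abs(np.hypot(w[:,0]-635.5,w[:,1]+40)-47)<5]
    print("lid",cv2.minEnclosingCircle(g),"z",np.median(f[:,2]),np.linalg.lstsq(np.c_[f[:,:2]-[635,-40],np.ones(len(f))],f[:,2],rcond=None)[0][:2],
      "crock",least_squares(lambda c:np.hypot(w[:,0]-c[0],w[:,1]-c[1])-47,[635,-40],loss="soft_l1").x)
E
python3 chk.py
```

```text
[634.  -37.7 140.5] 14.85 [ 0.  -1.  -2.5]
lid ((635.6913452148438, -40.124446868896484), 45.26515579223633) z 135.5902378266315 [-0.00675187  0.00310788] crock [634.89613833 -39.66630863]
[634.1 -37.8 140.6] 14.9 [-1.  -0.4 -4. ]
lid ((636.0769653320312, -41.02192306518555), 45.62258529663086) z 135.62517175809137 [-0.00403755 -0.00185734] crock [634.82409424 -39.61800766]
```

Request:
drive_tool --plan '[{"x": 0.1, "y": -0.1, "z": 0.4, "rx": 0, "ry": 0, "rz": 0, "grip": 0.2}, {"x": 0, "y": 0, "z": 0.5, "rx": 0, "ry": 0, "rz": 0, "grip": 0.2}, {"x": 0, "y": 0, "z": 0.4, "rx": 0, "ry": 0, "rz": 0, "grip": 0.2}, {"x": 0, "y": 0, "z": 0.2, "rx": 0, "ry": 0, "rz": 0, "grip": 0.2}, {"x": 0, "y": 0, "z": 0, "rx": 0, "ry": 0, "rz": 0, "grip": 0.2}, {"x": 0, "y": 0, "z": 0, "rx": 0, "ry": 0, "rz": 0, "grip": 0.2}]'

```text
time: 15.7
ee_pos: [633.1, -36.9, 125.8]
tcp_rot: [[-0.092, 0.996, 0.0], [0.996, 0.092, -0.0], [-0.0, 0.0, -1.0]]
force: [-0.6, -0.0, -2.9]
gripper_width: 0.338
grip_force: 40.0
```

```bash
python3 chk.py
```

```text
[633.1 -36.9 125.8] 15.7 [-0.6 -0.  -2.9]
lid ((634.549560546875, -39.5388069152832), 45.49869155883789) z 120.75110925180968 [-0.00588147  0.00389791] crock [634.75618214 -39.61391652]
[633.1 -36.9 125.8] 15.75 [ 0.3 -0.2 -3.7]
lid ((634.728515625, -39.69816207885742), 45.624908447265625) z 120.94127497052943 [-0.00791215 -0.00147276] crock [634.82989124 -39.5935123 ]
```

The plug is inside and centred, with about 2.5 mm left to go.

Request:
drive_tool --plan '[{"x": 0, "y": 0, "z": 0.2, "rx": 0, "ry": 0, "rz": 0, "grip": 0.2}, {"x": 0, "y": 0, "z": 0.1, "rx": 0, "ry": 0, "rz": 0, "grip": 0.2}, {"x": 0, "y": 0, "z": 0, "rx": 0, "ry": 0, "rz": 0, "grip": 0.2}, {"x": 0, "y": 0, "z": 0, "rx": 0, "ry": 0, "rz": 0, "grip": 0.2}]'

```text
time: 16.3
ee_pos: [633.2, -36.9, 123.7]
tcp_rot: [[-0.092, 0.996, 0.001], [0.996, 0.092, -0.0], [-0.0, 0.001, -1.0]]
force: [-3.7, 0.4, 6.4]
gripper_width: 0.336
grip_force: 40.0
```

Request:
drive_tool --plan '[{"x": 0, "y": 0, "z": 0, "rx": 0, "ry": 0, "rz": 0, "grip": 0.5}, {"x": 0, "y": 0, "z": 0, "rx": 0, "ry": 0, "rz": 0, "grip": 0.6}, {"x": 0, "y": 0, "z": 0, "rx": 0, "ry": 0, "rz": 0, "grip": 0.6}, {"x": 0, "y": 0, "z": -2, "rx": 0, "ry": 0, "rz": 0, "grip": 0.6}, {"x": -0.1, "y": 0, "z": -3, "rx": 0, "ry": 0, "rz": 0, "grip": 0.6}, {"x": 0, "y": 0, "z": 0, "rx": 0, "ry": 0, "rz": 0, "grip": 0}, {"x": 0, "y": 0, "z": 0, "rx": 0, "ry": 0, "rz": 0, "grip": 0}, {"x": 0, "y": 0, "z": 0, "rx": 0, "ry": 0, "rz": 0, "grip": 0}, {"x": 0, "y": 0, "z": 0, "rx": 0, "ry": 0, "rz": 0, "grip": 0}]' --grip_force 20

```text
time: 17.42
ee_pos: [632.4, -37.7, 171.5]
tcp_rot: [[-0.092, 0.996, -0.002], [0.996, 0.092, 0.0], [0.001, -0.002, -1.0]]
force: [0.2, -0.4, 0.1]
gripper_width: 0.184
grip_force: 0.0
```

```bash
cat > lid.py <<'E'
from h import *
st=env.state(); print(np.round(st["ee_pos"],1),round(st["time"],2),np.round(st["force"],1),st["gripper_width"])
W=cloud(snap("scene")).reshape(-1,3); W=W[np.hypot(W[:,0]-635,W[:,1]+40)<60]
f=W[(W[:,2]>114)&(W[:,2]<122)]; print("flange",cv2.minEnclosingCircle(f[:,:2].astype(np.float32)),np.median(f[:,2]),np.linalg.lstsq(np.c_[f[:,:2]-[635,-40],np.ones(len(f))],f[:,2],rcond=None)[0][:2])
k=W[(W[:,2]>137)&(W[:,2]<156)&(np.hypot(W[:,0]-635,W[:,1]+40)<22)]; print("knob",len(k),np.percentile(k[:,2],[50,75,90]) if len(k) else "", np.median(k[:,:2],0))
E
python3 lid.py
```

```text
[632.4 -37.7 171.5] 17.43 [ 0.2 -0.4  0.1] 0.18400487557029255
flange ((633.90185546875, -41.18633270263672), 47.06816864013672) 118.85534418689895 [-0.00917295  0.00656876]
knob 199 [149.79323522 151.15911142 152.04307203] [639.36779456 -43.61283008]
```

Request:
drive_tool --plan '[{"x": 0, "y": 0, "z": 0, "rx": 0, "ry": 0, "rz": 0, "grip": 0}, {"x": 0, "y": 0, "z": 0.7, "rx": 0, "ry": 0, "rz": 0, "grip": 0}, {"x": 0, "y": 0, "z": 0.8, "rx": 0, "ry": 0, "rz": 0, "grip": 0}, {"x": 0, "y": 0, "z": 0.4, "rx": 0, "ry": 0, "rz": 0, "grip": 0}, {"x": 0, "y": 0, "z": 0.4, "rx": 0, "ry": 0, "rz": 0, "grip": 0}, {"x": 0, "y": 0, "z": 0.3, "rx": 0, "ry": 0, "rz": 0, "grip": 0}, {"x": 0, "y": 0, "z": 0, "rx": 0, "ry": 0, "rz": 0, "grip": 0}]'

```text
time: 18.35
ee_pos: [632.9, -37.8, 147.0]
tcp_rot: [[-0.092, 0.996, -0.0], [0.996, 0.092, -0.0], [-0.0, -0.0, -1.0]]
force: [-2.3, 0.2, 3.1]
gripper_width: 0.005
grip_force: 1.7
```

Request:
drive_tool --plan '[{"x": 0, "y": 0, "z": 0.3, "rx": 0, "ry": 0, "rz": 0, "grip": 0}, {"x": 0, "y": 0, "z": 0.2, "rx": 0, "ry": 0, "rz": 0, "grip": 0}, {"x": 0, "y": 0, "z": 0.1, "rx": 0, "ry": 0, "rz": 0, "grip": 0}, {"x": 0, "y": 0, "z": 0, "rx": 0, "ry": 0, "rz": 0, "grip": 0}]'

```text
time: 18.85
ee_pos: [633.1, -37.9, 142.3]
tcp_rot: [[-0.092, 0.996, 0.0], [0.996, 0.092, -0.0], [-0.0, 0.0, -1.0]]
force: [-6.3, 1.2, 9.1]
gripper_width: 0.003
grip_force: 4.8
```

Request:
drive_tool --plan '[{"x": 0, "y": 0, "z": 0.2, "rx": 0, "ry": 0, "rz": 0, "grip": 0}, {"x": 0, "y": 0, "z": 0, "rx": 0, "ry": 0, "rz": 0, "grip": 0}, {"x": 0, "y": 0, "z": 0, "rx": 0, "ry": 0, "rz": 0, "grip": 0}]'

```text
time: 19.23
ee_pos: [633.2, -37.9, 142.2]
tcp_rot: [[-0.092, 0.996, 0.001], [0.996, 0.092, -0.001], [-0.001, 0.001, -1.0]]
force: [-9.2, 2.4, 17.7]
gripper_width: 0.0
grip_force: 9.1
```

The knob is at its stop: z has stayed at 142.2 (142 expected) while the force rose to 18 N. Next I'll back off and check.

Request:
drive_tool --plan '[{"x": 0, "y": 0, "z": -0.5, "rx": 0, "ry": 0, "rz": 0, "grip": 0}, {"x": 0, "y": 0, "z": -3, "rx": 0, "ry": 0, "rz": 0, "grip": 0}, {"x": 0, "y": 0, "z": -5, "rx": 0, "ry": 0, "rz": 0, "grip": 0}, {"x": 0, "y": -4, "z": -4, "rx": 0, "ry": 0, "rz": 0, "grip": 0}, {"x": 0, "y": -5, "z": 0, "rx": 0, "ry": 0, "rz": 0, "grip": 0}, {"x": 0, "y": -5, "z": 0, "rx": 0, "ry": 0, "rz": 0, "grip": 0}, {"x": 0, "y": 0, "z": 0, "rx": 0, "ry": 0, "rz": 0, "grip": 0}, {"x": 0, "y": 0, "z": 0, "rx": 0, "ry": 0, "rz": 0, "grip": 0}]'

```text
time: 20.23
ee_pos: [494.3, -50.9, 263.9]
tcp_rot: [[-0.091, 0.996, 0.001], [0.996, 0.091, -0.0], [-0.0, 0.001, -1.0]]
force: [-0.0, -0.3, 0.1]
gripper_width: 0.004
grip_force: 0.0
```

```bash
python3 lid.py; python3 - <<'E'
from h import *
s=snap("scene"); save("s5.png",s["frame"])
E
```

```text
[494.3 -50.9 263.9] 20.23 [-0.  -0.3  0.1] 0.0036148410685332187
flange ((635.0077514648438, -37.52186965942383), 46.76612091064453) 118.90415174632483 [-0.00413354  0.0042068 ]
knob 169 [142.64452019 143.52799267 144.4902769 ] [636.09442933 -40.31856571]
```

View pics/s5.png

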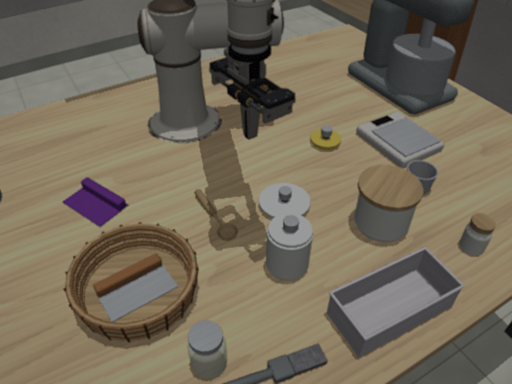

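The lid sits level on the narrow crock at (290,235) with its knob down (top 142.6 mm, flange 118.9 mm). The scraper is in the basket (137,285), and the board (389,187) and wide lid (285,200) are undisturbed. Handing in.

```bash
python3 -c "
from workcell import env
print(env.close_job())"
```

```text
the job is handed in; nothing more can be done
None
```

I handed the job in at about 20 s: the scraper lies in the basket, the narrow lid is level and home on the narrow crock with its knob fully down, and the board and wide lid were not touched; no verdict was shown.

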